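# Load the reader: rack into its bay, swab into the open vial

### The arm

A 6-joint arm with a two-finger parallel gripper is mounted at the origin on the work surface. World frame = base frame: x ahead of the robot, y to its left, z up, the work surface at z = 0. Lengths are in m, angles in rad, forces in N, time in s.
With the tool pointing down it reaches from about 0.35 to 0.975 m from the base axis. Payload 4.9 kg.
Tool frame: the origin (TCP) lies on the mounting face of the last link; the fingertips stand 173 mm ahead of it and the grasp point (between the pads) lies 155 mm ahead of it; z points along the fingers, y is the direction in which the jaws open and shut (so a half turn about z gives the same grasp; the last joint's range is limited). The gripper opens to 85 mm and grips with 20 to 120 N. Pads are 22 mm wide; open, the fingers measure 114 mm over their backs; the gripper's body (76 mm by 85 mm) begins 54 mm behind the grasp point. The pads swing forward as they close: fully open they stand 13 mm farther back than shut.
Start: joints at [-1.433, 0.053, 1.613, -0, 1.476, -0.119], TCP at [0.159, -0.604, 0.405] pointing down, gripper open.
Joint ranges: [-3.01, 3.01], [-1.01, 2.22], [0.06, 2.58], [-1.02, 4.17], [0.09, 2.62], [-3.14, 3.14]. Speed limits (rad/s): [2.57, 2.57, 3.14, 3.14, 3.14, 3.14].

### API

Orientations are given as a unit quaternion [w, x, y, z].
In Python, from plant import manip gives the robot as it stands.
- The arm moves only by the tool play_rows, never from a script. Its argument "increments" is a list of rows, each an object with "offset": the shift along the tool's x, y, z in mm, a list of three; "twist": the turn about the tool's z in rad; "grip": the opening, from 0 (shut) to 1 (fully open). In form: [{"offset": [dx, dy, dz], "twist": twist, "grip": grip}, ...]. A call has 1 to 5 rows; each row is the pose to reach, as a shift and turn from the pose commanded when the call began, along the tool's axes at that moment; what a row does not reach only later rows make up. A row lasts 1/12 s, in which the tool goes at most 41.7 mm and 7.16 degrees, less where a joint would pass 70% of its speed; a pose out of reach is approached as far as the arm can. A call with a gripper value outside its range is refused whole. The fingers move at their own pace and stop on an object; the grip force is fixed at half the most. Time passes only in rows, so rows that repeat a pose let the fingers close. It gives the time, the measured TCP pose, the force and the opening at its end, in the units of the state.
- manip.state(): the state, without advancing time (a new reading comes with each control period).
- manip.grab_frame(name): name is "side" or "top" or "wrist"; returns the picture (480x640x3 uint8, blue, green, red); there is no depth.
- manip.get_calibration(name): a dict with "fx", "fy", "cx", "cy" (pixels), "T" (4x4, takes a point from camera to world coordinates). Camera axes: x right, y down, z forward; pixel columns grow to the right and rows downward; lengths in m; the calibration is good to about 2 mm. A picture is of the moment at which its call begins: read the wrist's pose just before it. get_calibration takes no time and is no camera call; for the wrist camera it gives the pose at the moment of the call.
- manip.job_done(): hands the job in, once; it reports no verdict.
Trained networks look in the newest picture that a camera, given by its name, has taken for a name from the list of things; names that differ only in an ending like _2 or _b are one class to them, and where a whole thing is asked for, a point or a joint stands for the part that bears it (a point fixed in the world has none). Each returns a list of dicts, best first, with "p" (0 to 1); they miss things now and then, are a little off and sometimes report something else, mostly with a low value. They report only what shows in the picture. A call takes as long as a camera call. They do not tell look-alikes from the thing itself.
- manip.boxes_of(query, camera): "xyz" ([x, y, z] in m, in the coordinates of the camera as it stood for that picture, good to about 4 mm: the middle of the surface that is visible of it).
- manip.tip_of(query, camera): "xyz" ([x, y, z] in m, in the coordinates of the camera as it stood for that picture, good to about 4 mm: a listed point, or the origin of a listed thing).
The state is a dict: "time": time; "joint_pos": joint angles; "joint_vel": joint speeds; "joint_efforts": joint torques, N m; "tool_pos": TCP position; "tool_rot": TCP orientation; "contact_force": force on the tool from outside, world axes, zero at the start; "ft_torque": the same for the moment, N m; "gripper_width": opening from 0.0 (shut) to 1.0 (fully open).
Only numpy, scipy, OpenCV 4.12 (cv2) and the standard library are available. Lean on these libraries where they do the work, as an engineer would, in place of code of your own. Each camera call takes 0.05 s, during which the arm holds its last target. There are 200 camera calls.

### The job

Slide the orange vial rack along the bench into the loading bay of the white reader until it is fully home against the back of the bay, without lifting the rack. Then take the blue-capped swab from the grey stand and push it down into the open vial in the middle of the rack, pressing the loose plug in the vial down with it, until the blue cap sits on the vial's rim, and let go. Leave the other swabs, the bottle and the jar where they are.

Things in the scene. Friction and masses are not known exactly. Their poses are not given: they have to be found in the camera images.
- reader: Low white reader, fixed. Origin: on the table, where the rack's origin is when fully home; x points into the bay. White housing (90 deep, 220 wide, 60 high) starts at x = +45 mm: the back of the bay. Black rails, 12 thick, 25 high, inner faces at y = +-61 mm, from x = -5 to +45; from x = -5 to -40 they flare out by 0.5 rad to a mouth about 158 mm wide.
- rack: Loose orange block, 90 (x) by 110 (y) by 45 mm high, 0.4 to 0.8 kg. Origin: centre of its underside; its +x face goes against the back of the bay. In the middle of its top is the open amber vial neck (diameter 19 mm, 23 at the rim; rim 75 mm above the table); at y = +-37 mm two closed vials with white caps, diameter 22, tops 66 mm above the table.
- vial_mouth (a point): Centre of the open vial's mouth, at its rim, 75 mm above the rack's underside. The mouth is 15 mm in diameter and narrows to an 11 mm bore. z points up, x and y as for the rack.
- plug (a joint): Position in m of the white plug inside the open vial, 0 to 0.029, growing downwards. At 0 its top lies 39 mm below the rim; it stays where it is by friction and is pushed down with about 4 N. The seated swab brings it to about 0.026.
- blue_swab: The swab to use, with a blue cap; 25 g. White shaft, diameter 7, 65 mm long, tip tapered to 3 mm; above it a round cap, diameter 24, 30 mm tall. Origin: the shaft's tip; z points up to the cap. Stands upright, loose, in one of the stand's holes, tip 10 mm and cap underside 75 mm above the table.
- blue_swab_collar (a point): Centre of the underside of the blue cap, where the shaft joins it, 65 mm above the tip; z points up to the cap's top, 30 mm higher. When seated it coincides with the vial's mouth.
- red_swab: Same swab with a red cap, to be left in the stand; same size and origin.
- white_swab: Same swab with a white cap, to be left in the stand; same size and origin.
- stand: Grey swab stand, fixed, 130 (x) by 50 (y) by 55 mm high. Origin: centre of its underside. Three holes 9 mm in diameter and 45 mm deep at x = -45, 0 and +45 mm, y = 0, one swab in each, in any order; caps hover 20 mm above its top.
- bottle: Loose clear bottle with a blue cap, 70 mm in diameter, 170 mm tall, to be left alone. Origin: centre of its underside.
- jar: Loose white jar with an orange lid, 48 mm in diameter, 60 mm tall, to be left alone. Origin: centre of its underside.
Not all that is in view belongs to the job. Leave any green look-alike of the rack alone.

How it is judged:
On the way, in this order (a step that is already met when the one before it is completed fails the run):
1. the rack is fully home in the bay, the blue swab not yet in the vial (x of rack in the frame of reader between -0.006 and 0.006 m and y of rack in the frame of reader between -0.008 and 0.008 m and angle between the x axis of rack and the x axis of reader, either way round below 0.08 rad and angle between rack's own z axis and vertical below 0.05 rad and distance between blue_swab_collar and vial_mouth above 0.05 m), for 0.2 s.
2. the blue swab is pushed fully down into the open vial (z of blue_swab_collar in the frame of vial_mouth between -0.003 and 0.003 m and horizontal distance between blue_swab_collar and vial_mouth below 0.005 m and angle between blue_swab's own z axis and vertical below 0.08 rad), for 0.2 s.
At the end, for the whole second after the job is handed in: Rack on the bench within 8 mm of home and of the bay's middle, 0.08 rad of square; blue swab in the open vial, cap underside within 3 mm of the rim's height and 5 mm of its centre, upright within 0.08 rad, plug down over 22 mm; both at rest (all of step 2 and x of rack in the frame of reader between -0.008 and 0.008 m and y of rack in the frame of reader between -0.008 and 0.008 m and angle between the x axis of rack and the x axis of reader, either way round below 0.08 rad and angle between rack's own z axis and vertical below 0.05 rad and value of joint plug above 0.022 m and linear speed of each of blue_swab, rack below 0.01 m/s); the robot touches nothing.
It fails at once if the rack is lifted more than 12 mm off the bench (height (world z) of rack above 0.012 m).
It fails at once if the rack is tipped by more than 0.2 rad (angle between rack's own z axis and vertical above 0.2 rad).
It fails at once if another swab is moved more than 15 mm (distance of any of red_swab, white_swab from where it was at the start of the episode above 0.015 m).
It fails at once if the bottle is moved more than 20 mm (distance of bottle from where it was at the start of the episode above 0.02 m).
It fails at once if the jar is moved more than 20 mm (distance of jar from where it was at the start of the episode above 0.02 m).
It also fails if it takes over 64 s, if anything falls off the work surface, if the arm or the gripper's body presses on something with over 40 N, if the wrist force passes 120 N, or if a joint passes its speed limit or range.

## Working session

There is one attempt and no reset: what is moved stays moved. The work goes in short steps, Python scripts to look and compute and a tool call to move; the robot and the scene stay as the last step left them, time stands still between calls to the robot, and variables do not carry over. Pictures are saved under pics/ and viewed, about 8 in all and at most 12, crops included, and the job is handed in when it is done.

Besides the shell and the picture viewer there is one more tool, called as a command line: name --argument value ..., lists and objects as JSON in quotes. play_rows: Moves the arm, as the interface text tells. Its arguments: {"type":"object","properties":{"increments":{"type":"array"}},"required":["increments"]}

```bash
mkdir -p pics; cat > h.py <<'E'
import numpy as np, cv2
from plant import manip
def look(cam, things, pts=()):
    T=np.array(manip.get_calibration(cam)["T"]); img=manip.grab_frame(cam)
    for f,l in ((manip.boxes_of,things),(manip.tip_of,pts)):
        for q in l:
            for d in f(q,cam)[:4]:
                p=np.array(d["xyz"]); c=manip.get_calibration(cam)
                w=T[:3,:3]@p+T[:3,3]
                print(cam,f.__name__[:3],q,round(d["p"],2),np.round(w,4),"px",int(c["fx"]*p[0]/p[2]+c["cx"]),int(c["fy"]*p[1]/p[2]+c["cy"]))
    return img
def st():
    s=manip.state(); print({k:np.round(s[k],4).tolist() for k in("time","tool_pos","tool_rot","contact_force","gripper_width")})
    return s
E
python3 - <<'E'
from h import *
st()
n=["reader","rack","blue_swab","red_swab","white_swab","stand","bottle","jar"]
a=look("top",[],n+["vial_mouth","blue_swab_collar"]); b=look("side",[],["rack","reader","blue_swab","vial_mouth","stand"])
cv2.imwrite("pics/a.png",a);cv2.imwrite("pics/b.png",b)
E
```

```text
{'time': 0.0, 'tool_pos': [0.1587, -0.6042, 0.4035], 'tool_rot': [-0.001, 0.9918, 0.1281, -0.0], 'contact_force': [0.2964, 0.2699, 0.174], 'gripper_width': 1.0048}
top cal rack 0.91 [0.4465 0.0933 0.004 ] px 279 293
top cal rack 0.65 [0.6068 0.2871 0.0107] px 205 234
top cal rack 0.58 [ 0.5216 -0.0812  0.0043] px 344 263
top cal rack 0.22 [ 0.5264 -0.0841  0.078 ] px 347 260
top cal blue_swab 0.55 [0.6018 0.2835 0.0148] px 206 236
top cal blue_swab 0.47 [0.603  0.2877 0.0744] px 199 233
top cal red_swab 0.41 [0.5595 0.2807 0.0096] px 207 252
top cal red_swab 0.29 [0.6016 0.2879 0.078 ] px 199 234
top cal white_swab 0.56 [0.5095 0.2716 0.0102] px 211 271
top cal bottle 0.86 [ 0.6253 -0.4097  0.0014] px 466 222
top cal jar 0.78 [6.299e-01 3.910e-01 2.000e-04] px 167 227
top cal vial_mouth 0.93 [ 0.5255 -0.0862  0.0801] px 348 261
top cal blue_swab_collar 0.47 [0.6018 0.2844 0.0758] px 201 233
side cal rack 0.69 [ 4.453e-01  8.760e-02 -2.000e-04] px 382 308
side cal rack 0.61 [ 0.5257 -0.0878 -0.0007] px 351 254
side cal reader 0.71 [ 0.6725 -0.091   0.0028] px 286 245
side cal vial_mouth 0.92 [ 0.5266 -0.0889  0.074 ] px 352 224
side cal vial_mouth 0.75 [0.4495 0.0854 0.0743] px 382 275
side cal stand 0.87 [0.5598 0.2792 0.0047] px 300 373
```

View pics/a.png

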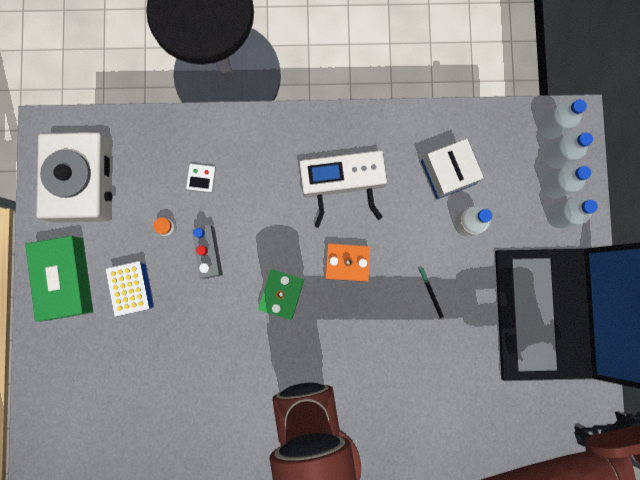

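View pics/b.png

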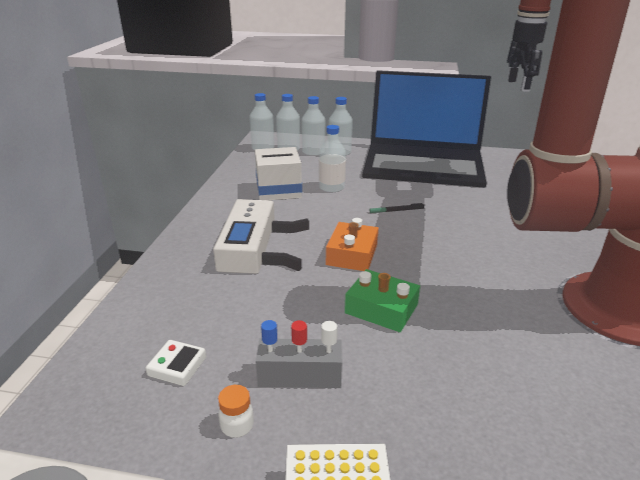

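```bash
cat >> h.py <<'E'
def ray(cam,uv,z,T=None):
    c=manip.get_calibration(cam); T=np.array(c["T"]) if T is None else T
    uv=np.atleast_2d(uv).astype(float)
    d=np.c_[(uv[:,0]-c["cx"])/c["fx"],(uv[:,1]-c["cy"])/c["fy"],np.ones(len(uv))]@T[:3,:3].T
    return T[:3,3]+d*((z-T[2,3])/d[:,2])[:,None]
E
python3 - <<'E'
from h import *
a=cv2.imread("pics/a.png")
hsv=cv2.cvtColor(a,cv2.COLOR_BGR2HSV)
m=cv2.inRange(hsv,(5,150,120),(18,255,255)); m[:230]=0;m[290:]=0;m[:,:310]=0;m[:,390:]=0
c=max(cv2.findContours(m,0,2)[0],key=cv2.contourArea); r=cv2.minAreaRect(c); b=cv2.boxPoints(r); print("rack",r); print(np.round(ray("top",b,.045),4)[:,:2])
m=cv2.inRange(hsv,(0,0,200),(180,40,255)); m[:140]=0;m[200:]=0;m[:,:290]=0;m[:,395:]=0
c=max(cv2.findContours(m,0,2)[0],key=cv2.contourArea); r=cv2.minAreaRect(c); b=cv2.boxPoints(r); print("reader",r); print(np.round(ray("top",b,.06),4)[:,:2])
print(np.round(manip.get_calibration("top")["T"],3).tolist())
cr=a[140:290,290:400]; cv2.imwrite("pics/c.png",cv2.resize(cr,None,fx=4,fy=4,interpolation=cv2.INTER_CUBIC))
E
```

```text
rack ((347.48834228515625, 262.186767578125), (42.666751861572266, 34.74470520019531), 3.5763344764709473)
[[ 0.4842 -0.0274]
 [ 0.5736 -0.0349]
 [ 0.5644 -0.1451]
 [ 0.475  -0.1369]]
reader ((342.9068298339844, 171.74436950683594), (32.5888786315918, 83.51834869384766), 82.97159576416016)
[[ 0.7895  0.0328]
 [ 0.8125 -0.1833]
 [ 0.727  -0.191 ]
 [ 0.7044  0.024 ]]
[[-0.021, -0.996, 0.088, 0.46], [-1.0, 0.02, -0.01, -0.006], [0.008, -0.088, -0.996, 1.437], [0.0, 0.0, 0.0, 1.0]]
```

View pics/c.png

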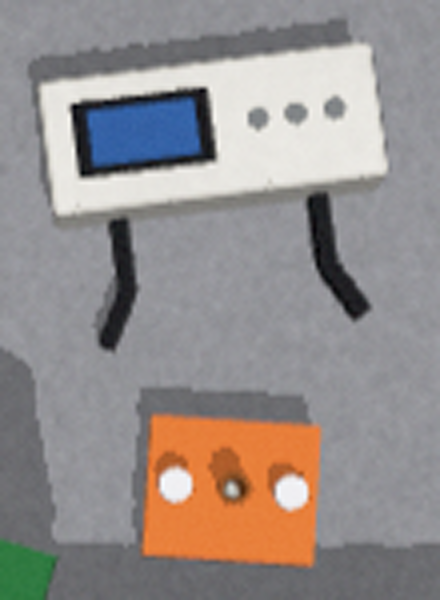

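The only orange rack is at px (348,262), and the one at (281,293) is the green look-alike. The three swab caps are blue (199,233), red (202,251) and white (205,268). The reader is at (343,172) with its rails facing the rack. I'll push the rack with the open fingers behind its −x face.

```bash
cat >> h.py <<'E'
def plan(x,y,z,yaw):
    "offset (mm) and twist from the present pose to TCP x,y,z with tool-x heading yaw"
    from scipy.spatial.transform import Rotation as R
    s=st(); q=np.array(s["tool_rot"]); M=R.from_quat(q[[1,2,3,0]]).as_matrix()
    o=M.T@(np.array([x,y,z])-s["tool_pos"])*1000; h=np.arctan2(M[1,0],M[0,0]); t=-(yaw-h); t=(t+np.pi/2)%np.pi-np.pi/2
    print("offset",np.round(o,1),"twist",round(t,4),"rows",np.linalg.norm(o)/41.7,abs(t)/.125,"yaw",h)
E
python3 - <<'E'
from h import *
plan(.453,-.080,.36,-.085)
E
```

```text
{'time': 0.85, 'tool_pos': [0.1587, -0.6045, 0.4047], 'tool_rot': [0.0, 0.9918, 0.128, -0.0], 'contact_force': [-0.1603, 0.0389, 0.0384], 'gripper_width': 1.0059}
offset [ 417.8 -432.6   44.7] twist 0.3418 rows 14.462243951092745 2.734010302688242 yaw 0.2567512878360302
```

play_rows --increments '[{"offset": [28, -29, 0], "twist": 0.1, "grip": 1}, {"offset": [56, -58, 0], "twist": 0.2, "grip": 1}, {"offset": [84, -87, 0], "twist": 0.3, "grip": 1}, {"offset": [112, -115, 0], "twist": 0.342, "grip": 1}, {"offset": [140, -144, 0], "twist": 0.342, "grip": 1}]'

```text
time: 1.27
tool_pos: [0.258, -0.4281, 0.4047]
tool_rot: [0.0, 0.999, -0.044, 0.0]
contact_force: [0.9, -1.3, 0.5]
gripper_width: 1.0
```

```bash
python3 - <<'E'
from h import *
plan(.453,-.080,.36,-.085)
E
```

```text
{'time': 1.2667, 'tool_pos': [0.258, -0.4281, 0.4047], 'tool_rot': [0.0001, 0.999, -0.0437, 0.0001], 'contact_force': [0.892, -1.2761, 0.5093], 'gripper_width': 0.9998}
offset [ 163.8 -363.8   44.7] twist -0.0025 rows 9.627387865043032 0.02022254948471769 yaw -0.08752781868558977
```

play_rows --increments '[{"offset": [16, -36, 4], "twist": 0, "grip": 1}, {"offset": [32, -72, 8], "twist": 0, "grip": 1}, {"offset": [48, -108, 12], "twist": 0, "grip": 1}, {"offset": [65, -145, 16], "twist": 0, "grip": 1}, {"offset": [81, -181, 20], "twist": 0, "grip": 1}]'

```text
time: 1.68
tool_pos: [0.3541, -0.2543, 0.3849]
tool_rot: [0.0, 0.999, -0.043, 0.001]
contact_force: [0.7, -0.4, 0.4]
gripper_width: 0.998
```

play_rows --increments '[{"offset": [16, -36, 5], "twist": 0, "grip": 1}, {"offset": [32, -72, 10], "twist": 0, "grip": 1}, {"offset": [48, -108, 15], "twist": 0, "grip": 1}, {"offset": [65, -145, 20], "twist": 0, "grip": 1}, {"offset": [81, -181, 24], "twist": 0, "grip": 1}]'

```text
time: 2.1
tool_pos: [0.4502, -0.0807, 0.3607]
tool_rot: [0.0, 0.999, -0.042, 0.001]
contact_force: [0.7, -0.7, 0.9]
gripper_width: 1.0
```

```bash
python3 - <<'E'
from h import *
w=look("wrist",[],["rack","vial_mouth","reader"])
cv2.imwrite("pics/d.png",w)
plan(.453,-.080,.185,-.085)
E
```

```text
wrist cal rack 0.89 [0.4504 0.091  0.0044] px 138 225
wrist cal rack 0.75 [ 0.5241 -0.0804  0.0016] px 316 125
wrist cal vial_mouth 0.91 [0.4495 0.0885 0.0721] px 98 251
wrist cal vial_mouth 0.84 [ 0.528  -0.0847  0.0773] px 320 119
{'time': 2.3, 'tool_pos': [0.45, -0.0817, 0.3606], 'tool_rot': [0.0002, 0.9992, -0.0411, -0.0002], 'contact_force': [0.8888, -0.1854, -1.1623], 'gripper_width': 0.9999}
offset [  2.9  -2.  175.6] twist 0.0027 rows 4.212780196297222 0.021896935992021582 yaw -0.08226288300099724
```

View pics/d.png

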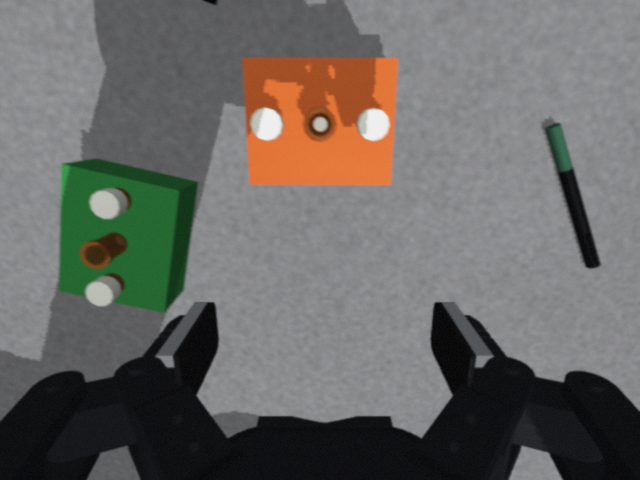

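The wrist view shows the orange rack square ahead of the open fingers at px (320,120). The green look-alike is clear to the left, so I'll lower.

play_rows --increments '[{"offset": [0, -1, 35], "twist": 0, "grip": 1}, {"offset": [0, -1, 75], "twist": 0, "grip": 1}, {"offset": [0, -1, 115], "twist": 0, "grip": 1}, {"offset": [0, -1, 150], "twist": 0, "grip": 1}, {"offset": [0, -1, 176], "twist": 0, "grip": 1}]'

```text
time: 2.72
tool_pos: [0.4483, -0.0829, 0.1819]
tool_rot: [-0.0, 0.999, -0.044, -0.001]
contact_force: [0.7, -0.1, -0.5]
gripper_width: 1.001
```

play_rows --increments '[{"offset": [5, 0, 0], "twist": 0, "grip": 1}, {"offset": [10, 0, 0], "twist": 0, "grip": 1}, {"offset": [15, 0, 0], "twist": 0, "grip": 1}, {"offset": [20, 0, 0], "twist": 0, "grip": 1}]'

```text
time: 3.05
tool_pos: [0.4716, -0.0845, 0.1874]
tool_rot: [0.001, 0.999, -0.043, 0.002]
contact_force: [-3.3, 0.0, 1.3]
gripper_width: 1.002
```

```bash
python3 - <<'E'
from h import *
look("top",[],["rack"])
plan(.453,-.080,.185,-.085)
E
```

```text
top cal rack 0.89 [ 0.5279 -0.0857  0.0028] px 346 261
top cal rack 0.87 [0.4462 0.0909 0.0054] px 280 293
{'time': 3.15, 'tool_pos': [0.4718, -0.0842, 0.1873], 'tool_rot': [0.0007, 0.9991, -0.0427, 0.0024], 'contact_force': [0.4201, 0.4822, -0.1236], 'gripper_width': 0.999}
offset [-19.1  -2.6   2.2] twist -0.0004 rows 0.46439284453331153 0.003317347574357754 yaw -0.08541466844679478
```

```bash
cat >> h.py <<'E'
H=np.array([.671,-.088]);HY=.105
def push(poses,tool=None,off=.056):
    "rack poses in reader frame -> rows in tool frame"
    if tool is None:
        s=st();q=s["tool_rot"];tool=(*s["tool_pos"][:2],2*np.arctan2(q[2],q[1]))
    rot=lambda a:np.array([[np.cos(a),-np.sin(a)],[np.sin(a),np.cos(a)]])
    for x,y,t in poses:
        p=H+rot(HY)@[x,y]-rot(HY+t)@[off,0]; d=rot(-tool[2])@(p-tool[:2])*1000
        print(np.round([d[0],-d[1],-(HY+t-tool[2])],3), np.round(p,4))
    return (*p,HY+t)
E
python3 - <<'E'
from h import *
P=lambda f:[-.146+.076*f,.0174*(1-f),-.19*(1-f)]
t=push([P(i/8) for i in range(1,6)]); print()
t=push([P(6/8),P(7/8),P(1),(-.06,0,0),(-.05,0,0)],t)
E
```

```text
{'time': 3.15, 'tool_pos': [0.4718, -0.0842, 0.1873], 'tool_rot': [0.0007, 0.9991, -0.0427, 0.0024], 'contact_force': [0.4201, 0.4822, -0.1236], 'gripper_width': 0.999}
[ 5.941 -0.995 -0.024] [ 0.4778 -0.0837]
[15.729  0.672 -0.048] [ 0.4874 -0.0862]
[25.548  2.337 -0.072] [ 0.497  -0.0887]
[35.399  4.    -0.095] [ 0.5067 -0.0912]
[45.281  5.66  -0.119] [ 0.5164 -0.0937]

[ 9.647  2.823 -0.024] [ 0.5261 -0.0962]
[19.325  5.645 -0.048] [ 0.5359 -0.0987]
[29.034  8.466 -0.071] [ 0.5457 -0.1012]
[39.009  7.754 -0.071] [ 0.5556 -0.1002]
[48.984  7.042 -0.071] [ 0.5656 -0.0991]
```

play_rows --increments '[{"offset": [6, 0, 0], "twist": -0.024, "grip": 1}, {"offset": [15.7, 1, 0], "twist": -0.048, "grip": 1}, {"offset": [25.5, 2.3, 0], "twist": -0.072, "grip": 1}, {"offset": [35.4, 4, 0], "twist": -0.095, "grip": 1}, {"offset": [45.3, 5.7, 0], "twist": -0.119, "grip": 1}]'

```text
time: 3.57
tool_pos: [0.5155, -0.0932, 0.1849]
tool_rot: [-0.0, 1.0, 0.018, -0.0]
contact_force: [-4.0, 0.4, 2.0]
gripper_width: 1.002
```

play_rows --increments '[{"offset": [9.6, 2.8, 0], "twist": -0.024, "grip": 1}, {"offset": [19.3, 5.6, 0], "twist": -0.048, "grip": 1}, {"offset": [29, 8.5, 0], "twist": -0.071, "grip": 1}]'

```text
time: 3.82
tool_pos: [0.5448, -0.1007, 0.1846]
tool_rot: [-0.0, 0.999, 0.054, -0.0]
contact_force: [-4.3, 0.6, 2.1]
gripper_width: 0.995
```

```bash
cat >> h.py <<'E'
def rackpose(name):
    a=look("top",[],["rack"]); cv2.imwrite(name,a)
    m=cv2.inRange(cv2.cvtColor(a,cv2.COLOR_BGR2HSV),(5,150,70),(18,255,255)); m[:190]=0;m[290:]=0;m[:,:310]=0;m[:,390:]=0
    c=max(cv2.findContours(m,0,2)[0],key=cv2.contourArea); b=ray("top",cv2.boxPoints(cv2.minAreaRect(c)),.045)[:,:2]
    p=b.mean(0)-H; c,s=np.cos(HY),np.sin(HY)
    print("rack box",np.round(b,4).tolist()); print("in reader",np.round([c*p[0]+s*p[1],-s*p[0]+c*p[1]],4))
E
python3 - <<'E'
from h import *
rackpose("pics/e.png")
t=push([(-x/1000,0,0) for x in (60,50,40,30,20)])
E
```

```text
top cal rack 0.8 [ 0.5974 -0.0889  0.0023] px 346 235
top cal rack 0.69 [0.563  0.2809 0.0116] px 207 250
top cal rack 0.62 [0.4453 0.0925 0.001 ] px 279 294
rack box [[0.6371, -0.0316], [0.6506, -0.1413], [0.5856, -0.1486], [0.5723, -0.0394]]
in reader [-0.0595  0.004 ]
{'time': 3.9167, 'tool_pos': [0.5457, -0.1011, 0.1852], 'tool_rot': [0.0005, 0.9986, 0.0526, 0.0017], 'contact_force': [0.0968, -1.0739, -1.046], 'gripper_width': 1.0021}
[10.004  0.064  0.   ] [ 0.5556 -0.1002]
[20.004  0.067  0.   ] [ 0.5656 -0.0991]
[30.004  0.071  0.   ] [ 0.5755 -0.0981]
[40.004  0.074  0.   ] [ 0.5855 -0.097 ]
[50.004  0.078  0.   ] [ 0.5954 -0.096 ]
```

View pics/e.png

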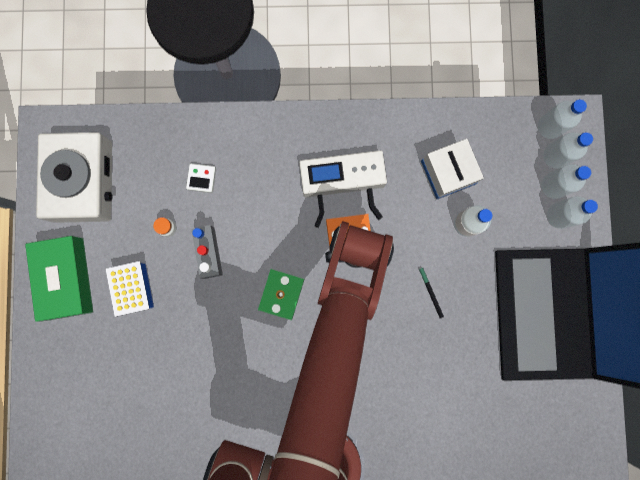

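The rack (px 346,235) is entering the flare nearly centred: 72 mm to go, 3–4 mm off to the side. I'll push straight on.

play_rows --increments '[{"offset": [10, 0.5, 0], "twist": 0, "grip": 1}, {"offset": [20, 1, 0], "twist": 0, "grip": 1}, {"offset": [30, 1.5, 0], "twist": 0, "grip": 1}, {"offset": [40, 2, 0], "twist": 0, "grip": 1}, {"offset": [48, 2, 0], "twist": 0, "grip": 1}]'

```text
time: 4.33
tool_pos: [0.5928, -0.0973, 0.1845]
tool_rot: [0.0, 0.999, 0.052, 0.0]
contact_force: [-0.6, 0.0, -1.9]
gripper_width: 1.005
```

play_rows --increments '[{"offset": [6, 0, 0], "twist": 0, "grip": 1}, {"offset": [12, 0, 0], "twist": 0, "grip": 1}, {"offset": [17, 0, 0], "twist": 0, "grip": 1}, {"offset": [19, 0, 0], "twist": 0, "grip": 1}]'

```text
time: 4.67
tool_pos: [0.6113, -0.0954, 0.1848]
tool_rot: [0.0, 0.999, 0.052, 0.0]
contact_force: [-2.7, 0.3, 1.7]
gripper_width: 1.001
```

play_rows --increments '[{"offset": [1.5, 0, 0], "twist": 0, "grip": 1}, {"offset": [3, 0, 0], "twist": 0, "grip": 1}]'

```text
time: 4.83
tool_pos: [0.6136, -0.0952, 0.1848]
tool_rot: [0.0, 0.999, 0.052, -0.0]
contact_force: [-2.6, -0.9, 0.8]
gripper_width: 1.004
```

Still not against the back: only sliding friction shows. I'll advance in small steps until the force rises.

play_rows --increments '[{"offset": [1, 0, 0], "twist": 0, "grip": 1}, {"offset": [2, 0, 0], "twist": 0, "grip": 1}]'

```text
time: 5.0
tool_pos: [0.6149, -0.0951, 0.1848]
tool_rot: [-0.0, 0.999, 0.052, -0.002]
contact_force: [-10.3, -1.1, 5.9]
gripper_width: 0.999
```

play_rows --increments '[{"offset": [1, 0, 0], "twist": 0, "grip": 1}, {"offset": [2, 0, 0], "twist": 0, "grip": 1}]'

```text
time: 5.17
tool_pos: [0.6158, -0.0951, 0.1848]
tool_rot: [-0.0, 0.999, 0.053, -0.004]
contact_force: [-18.6, -2.9, 12.8]
gripper_width: 1.002
```

```bash
python3 - <<'E'
from h import *
rackpose("pics/f.png")
st()
E
```

```text
top cal rack 0.79 [0.4479 0.0929 0.0027] px 279 293
top cal rack 0.6 [ 0.6712 -0.0839  0.003 ] px 344 208
rack box [[0.6744, -0.0315], [0.7394, -0.1161], [0.6991, -0.1462], [0.6344, -0.0616]]
in reader [ 0.0157 -0.0025]
{'time': 5.2667, 'tool_pos': [0.6158, -0.0951, 0.1848], 'tool_rot': [-0.0001, 0.9986, 0.0526, -0.0043], 'contact_force': [-14.5546, -2.2154, 11.2331], 'gripper_width': 1.0033}
```

Force has risen to 18 N at the predicted position, so the rack is home. I'll back off and rise for a check from the wrist camera.

play_rows --increments '[{"offset": [-10, 0, 0], "twist": 0, "grip": 1}, {"offset": [-30, 0, 0], "twist": 0, "grip": 1}, {"offset": [-30, 0, -40], "twist": 0, "grip": 1}, {"offset": [-30, 0, -80], "twist": 0, "grip": 1}, {"offset": [-30, 0, -120], "twist": 0, "grip": 1}]'

```text
time: 5.68
tool_pos: [0.5869, -0.0978, 0.3053]
tool_rot: [-0.0, 0.999, 0.052, -0.0]
contact_force: [1.1, -0.6, 0.0]
gripper_width: 1.001
```

play_rows --increments '[{"offset": [0, 0, -40], "twist": 0, "grip": 1}, {"offset": [0, 0, -60], "twist": 0, "grip": 1}, {"offset": [0, 0, -60], "twist": 0, "grip": 1}]'

```text
time: 5.93
tool_pos: [0.5892, -0.0983, 0.3733]
tool_rot: [0.002, 0.999, 0.052, 0.007]
contact_force: [0.6, -0.5, 0.7]
gripper_width: 1.0
```

```bash
python3 - <<'E'
from h import *
w=look("wrist",[],["rack","vial_mouth","reader"]); cv2.imwrite("pics/g.png",w)
look("side",[],["rack","vial_mouth","reader"])
look("top",[],["vial_mouth","rack"])
st()
E
```

```text
wrist cal rack 0.8 [0.4484 0.0886 0.0035] px 129 326
wrist cal rack 0.6 [ 0.6685 -0.0829  0.0027] px 314 123
wrist cal vial_mouth 0.84 [ 0.6692 -0.0864  0.0757] px 317 121
side cal rack 0.78 [0.4442 0.089  0.0029] px 383 308
side cal rack 0.59 [ 0.6681 -0.0873  0.0028] px 288 246
side cal vial_mouth 0.88 [ 0.6695 -0.0874  0.0746] px 286 218
side cal vial_mouth 0.87 [0.4515 0.0825 0.0727] px 381 275
side cal reader 0.65 [ 6.684e-01 -8.640e-02  3.000e-04] px 288 247
top cal vial_mouth 0.66 [0.4453 0.0875 0.0756] px 279 294
top cal vial_mouth 0.51 [ 0.6698 -0.086   0.0791] px 346 204
top cal rack 0.89 [0.4481 0.0922 0.0025] px 279 293
top cal rack 0.73 [ 0.6665 -0.0848  0.0032] px 344 209
{'time': 6.4833, 'tool_pos': [0.5876, -0.0979, 0.3638], 'tool_rot': [-0.0002, 0.9986, 0.0524, -0.0007], 'contact_force': [0.2541, -1.5301, -0.7929], 'gripper_width': 0.9977}
```

View pics/g.png

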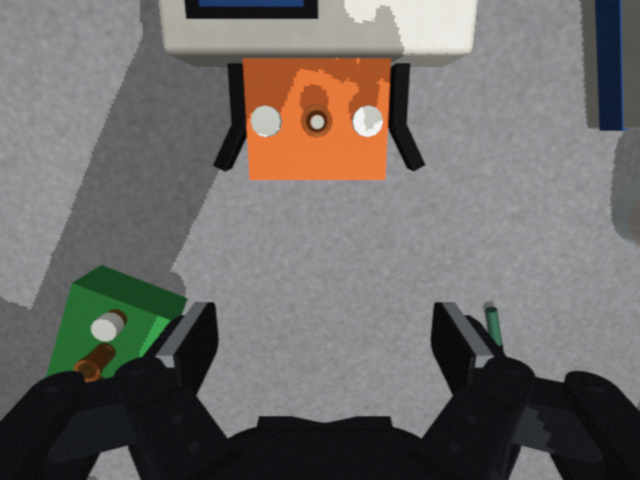

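The rack is fully home, square against the housing between the rails, with its vial at px (317,121). Next I'll move over the stand for a close look at the caps.

```bash
python3 - <<'E'
from h import *
plan(.525,.274,.34,.15)
E
```

```text
{'time': 6.4833, 'tool_pos': [0.5876, -0.0979, 0.3638], 'tool_rot': [-0.0002, 0.9986, 0.0524, -0.0007], 'contact_force': [0.2541, -1.5301, -0.7929], 'gripper_width': 0.9977}
offset [ -23.3 -376.4   24. ] twist -0.0452 rows 9.061411390009281 0.3616615215213326 yaw 0.10479230980983334
```

play_rows --increments '[{"offset": [-2, -38, 3], "twist": -0.02, "grip": 1}, {"offset": [-4, -76, 6], "twist": -0.045, "grip": 1}, {"offset": [-7, -114, 9], "twist": -0.045, "grip": 1}, {"offset": [-10, -152, 12], "twist": -0.045, "grip": 1}, {"offset": [-13, -190, 14], "twist": -0.045, "grip": 1}]'

```text
time: 6.9
tool_pos: [0.5543, 0.0912, 0.3503]
tool_rot: [-0.0, 0.997, 0.075, -0.0]
contact_force: [0.4, -1.0, 0.6]
gripper_width: 0.999
```

play_rows --increments '[{"offset": [-4, -38, 2], "twist": 0, "grip": 1}, {"offset": [-8, -76, 4], "twist": 0, "grip": 1}, {"offset": [-12, -114, 6], "twist": 0, "grip": 1}, {"offset": [-15, -152, 8], "twist": 0, "grip": 1}, {"offset": [-18, -187, 10], "twist": 0, "grip": 1}]'

```text
time: 7.32
tool_pos: [0.5083, 0.2739, 0.3406]
tool_rot: [-0.0, 0.997, 0.075, 0.0]
contact_force: [0.7, 0.6, 0.5]
gripper_width: 1.003
```

play_rows --increments '[{"offset": [0, 0, 0], "twist": 0, "grip": 1}, {"offset": [0, 0, 0], "twist": 0, "grip": 1}]'

```text
time: 7.48
tool_pos: [0.5085, 0.2735, 0.3403]
tool_rot: [0.0, 0.997, 0.077, -0.0]
contact_force: [0.5, -0.3, -0.2]
gripper_width: 0.999
```

```bash
python3 - <<'E'
from h import *
st()
T=np.array(manip.get_calibration("wrist")["T"])
w=look("wrist",[],["blue_swab","blue_swab_collar","red_swab","white_swab","stand"]); cv2.imwrite("pics/h.png",w)
hsv=cv2.cvtColor(w,cv2.COLOR_BGR2HSV)
for n,lo,hi in(("blue",(105,150,60),(125,255,255)),("red",(0,180,90),(4,255,255))):
    m=cv2.inRange(hsv,lo,hi)
    for c in cv2.findContours(m,0,2)[0]:
        if cv2.contourArea(c)>150:
            (u,v),r=cv2.minEnclosingCircle(c); print(n,u,v,r,cv2.boundingRect(c),ray("wrist",(u,v),.105,T)[0].round(4))
E
```

```text
{'time': 7.4833, 'tool_pos': [0.5085, 0.2735, 0.3403], 'tool_rot': [0.0002, 0.9971, 0.0765, -0.0003], 'contact_force': [0.5286, -0.2902, -0.2192], 'gripper_width': 0.9986}
wrist cal blue_swab 0.96 [0.6046 0.2897 0.0107] px 322 92
wrist cal blue_swab_collar 0.62 [0.6036 0.2907 0.0732] px 320 85
wrist cal red_swab 0.75 [0.5586 0.2819 0.0082] px 323 154
wrist cal white_swab 0.66 [0.5173 0.2778 0.0123] px 320 206
wrist cal stand 0.73 [0.5589 0.2775 0.001 ] px 328 154
blue 99.0 226.5 77.61614227294922 (81, 150, 60, 153) [0.5069 0.405  0.105 ]
blue 319.5 79.5 25.1098575592041 (298, 55, 44, 50) [0.6038 0.2907 0.105 ]
red 327.43939208984375 164.4242401123047 21.87946319580078 (308, 143, 41, 44) [0.5618 0.28   0.105 ]
```

View pics/h.png

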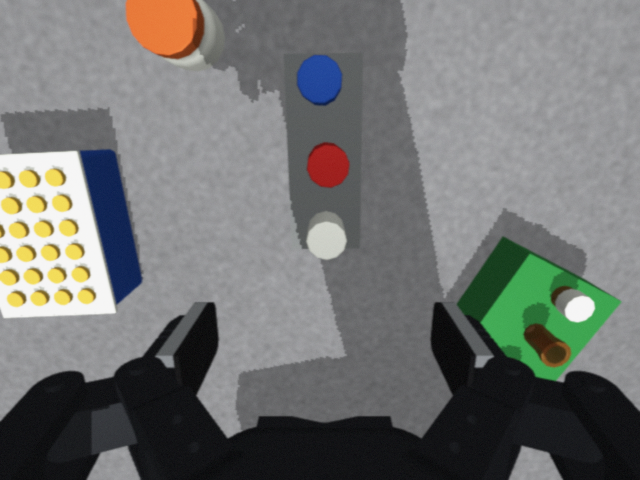

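The blue cap is at px (320,80), red at (328,164) and white at (326,240). Blue is the farthest along the stand, and the jar (170,15) is clear of the jaws.

```bash
python3 - <<'E'
from h import *
plan(.6035,.2895,.241,.153)
E
```

```text
{'time': 7.7833, 'tool_pos': [0.5097, 0.2708, 0.3408], 'tool_rot': [0.0, 0.9973, 0.0738, 0.0001], 'contact_force': [-0.2514, -0.4335, 0.2768], 'gripper_width': 0.9988}
offset [95.5 -4.7 99.8] twist -0.0052 rows 3.3152263907828856 0.04160742188967248 yaw 0.14779907226379102
```

play_rows --increments '[{"offset": [32, -1, 0], "twist": 0, "grip": 1}, {"offset": [64, -2, 0], "twist": 0, "grip": 1}, {"offset": [90, -3, 0], "twist": 0, "grip": 1}, {"offset": [95, -3, 20], "twist": 0, "grip": 1}, {"offset": [95, -3, 50], "twist": 0, "grip": 1}]'

```text
time: 8.2
tool_pos: [0.6063, 0.2885, 0.2949]
tool_rot: [-0.001, 0.997, 0.074, 0.005]
contact_force: [0.6, 0.3, -0.5]
gripper_width: 0.999
```

play_rows --increments '[{"offset": [0, 0, 0], "twist": 0, "grip": 1}, {"offset": [0, 0, 0], "twist": 0, "grip": 1}]'

```text
time: 8.37
tool_pos: [0.6022, 0.2879, 0.2882]
tool_rot: [0.001, 0.997, 0.074, -0.003]
contact_force: [0.7, -0.4, 0.1]
gripper_width: 1.004
```

```bash
python3 - <<'E'
from h import *
for i in range(3):
    w=look(["side","top","wrist"][i],[],["blue_swab","blue_swab_collar"]); cv2.imwrite("pics/i%d.png"%i,w)
    plan(.6035,.2895,.241,.153)
a=np.hstack([cv2.resize(cv2.imread("pics/i0.png")[250:420,200:380],None,fx=2.2,fy=2.2),cv2.resize(cv2.imread("pics/i2.png"),(498,374))]); cv2.imwrite("pics/i.png",a)
E
```

```text
side cal blue_swab_collar 0.64 [0.6045 0.2892 0.076 ] px 269 340
{'time': 8.5167, 'tool_pos': [0.6031, 0.2889, 0.293], 'tool_rot': [-0.0004, 0.9972, 0.0746, 0.0015], 'contact_force': [0.8941, 0.6768, 0.4751], 'gripper_width': 1.0043}
offset [ 0.3 -0.5 52. ] twist -0.0036 rows 1.246635019605196 0.02888215342190925 yaw 0.14938973082226129
{'time': 8.6667, 'tool_pos': [0.603, 0.2892, 0.293], 'tool_rot': [-0.0004, 0.9972, 0.0748, 0.0016], 'contact_force': [-0.4368, 0.5708, 0.5653], 'gripper_width': 0.9983}
offset [ 0.4 -0.2 52. ] twist -0.0032 rows 1.245903627302252 0.025339414018404227 yaw 0.14983257324769955
wrist cal blue_swab_collar 0.7 [0.6062 0.2916 0.0747] px 321 262
{'time': 8.8167, 'tool_pos': [0.6027, 0.2892, 0.2918], 'tool_rot': [-0.0002, 0.9972, 0.0749, 0.0008], 'contact_force': [-0.3979, -0.8536, 1.1717], 'gripper_width': 0.9966}
offset [ 0.7 -0.2 50.8] twist -0.003 rows 1.2186914423199335 0.024376024024121534 yaw 0.1499529969969849
```

View pics/i.png

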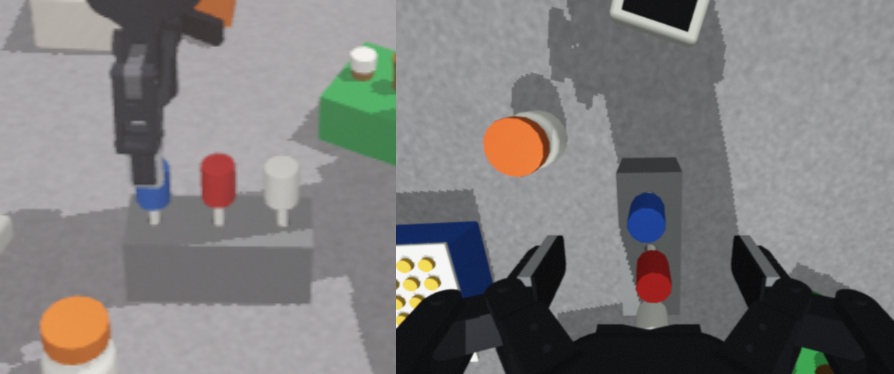

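The jaws straddle the blue cap in both views, with the jar and red cap clear. I'll descend and close.

play_rows --increments '[{"offset": [1, -1, 20], "twist": 0, "grip": 1}, {"offset": [1.5, -1, 40], "twist": 0, "grip": 1}, {"offset": [1.5, -1, 51], "twist": 0, "grip": 1}, {"offset": [1.5, -1, 51], "twist": 0, "grip": 1}]'

```text
time: 9.15
tool_pos: [0.6026, 0.2899, 0.2361]
tool_rot: [0.001, 0.997, 0.075, -0.003]
contact_force: [0.1, -0.3, 0.0]
gripper_width: 1.001
```

play_rows --increments '[{"offset": [0, 0, 0], "twist": 0, "grip": 0.5}, {"offset": [0, 0, 0], "twist": 0, "grip": 0.3}, {"offset": [0, 0, 0], "twist": 0, "grip": 0.15}, {"offset": [0, 0, 0], "twist": 0, "grip": 0}, {"offset": [0, 0, 0], "twist": 0, "grip": 0}]'

```text
time: 9.57
tool_pos: [0.6043, 0.2904, 0.2409]
tool_rot: [-0.0, 0.997, 0.075, 0.001]
contact_force: [0.2, -0.1, 0.2]
gripper_width: 0.302
```

play_rows --increments '[{"offset": [0, 0, 0], "twist": 0, "grip": 0}, {"offset": [0, 0, 0], "twist": 0, "grip": 0}, {"offset": [0, 0, 0], "twist": 0, "grip": 0}]'

```text
time: 9.82
tool_pos: [0.6044, 0.2904, 0.2408]
tool_rot: [-0.0, 0.997, 0.075, 0.001]
contact_force: [-0.2, -0.2, 4.8]
gripper_width: 0.268
```

play_rows --increments '[{"offset": [0, 0, -10], "twist": 0, "grip": 0}, {"offset": [0, 0, -30], "twist": 0, "grip": 0}, {"offset": [0, 0, -60], "twist": 0, "grip": 0}, {"offset": [0, 0, -90], "twist": 0, "grip": 0}, {"offset": [0, 0, -110], "twist": 0, "grip": 0}]'

```text
time: 10.23
tool_pos: [0.6042, 0.2905, 0.3531]
tool_rot: [-0.001, 0.997, 0.075, 0.001]
contact_force: [0.5, 0.3, 0.3]
gripper_width: 0.27
```

play_rows --increments '[{"offset": [0, 0, 0], "twist": 0, "grip": 0}, {"offset": [0, 0, 0], "twist": 0, "grip": 0}]'

```text
time: 10.4
tool_pos: [0.6042, 0.2905, 0.3517]
tool_rot: [-0.001, 0.997, 0.075, 0.001]
contact_force: [0.0, 0.9, -2.0]
gripper_width: 0.266
```

```bash
python3 - <<'E'
from h import *
from scipy.spatial.transform import Rotation as R
for c in ("side","wrist","top"):
    w=look(c,[],["blue_swab","blue_swab_collar"]); cv2.imwrite("pics/j%s.png"%c,w)
plan(.6695,-.0865,.35,.105)
a=np.hstack([cv2.resize(cv2.imread("pics/jside.png")[170:420,170:380],None,fx=1.6,fy=1.6),cv2.resize(cv2.imread("pics/jwrist.png")[150:],(440,227)).repeat(1,0) if 0 else cv2.resize(cv2.imread("pics/jwrist.png"),(440,400))]); cv2.imwrite("pics/j.png",a)
E
```

```text
side cal blue_swab 0.72 [0.6062 0.2854 0.1178] px 267 317
side cal blue_swab_collar 0.63 [0.6038 0.2877 0.1822] px 266 283
wrist cal blue_swab 0.97 [0.6073 0.2887 0.1172] px 327 252
wrist cal blue_swab_collar 0.63 [0.6007 0.2906 0.1813] px 322 319
{'time': 10.85, 'tool_pos': [0.6039, 0.2902, 0.3487], 'tool_rot': [0.0002, 0.9972, 0.0748, -0.0007], 'contact_force': [0.9019, -0.3596, -0.6268], 'gripper_width': 0.2671}
offset [  8.7 382.3  -1.2] twist 0.0448 rows 9.170552030235196 0.35861734530606704 yaw 0.1498271681632584
```

View pics/j.png

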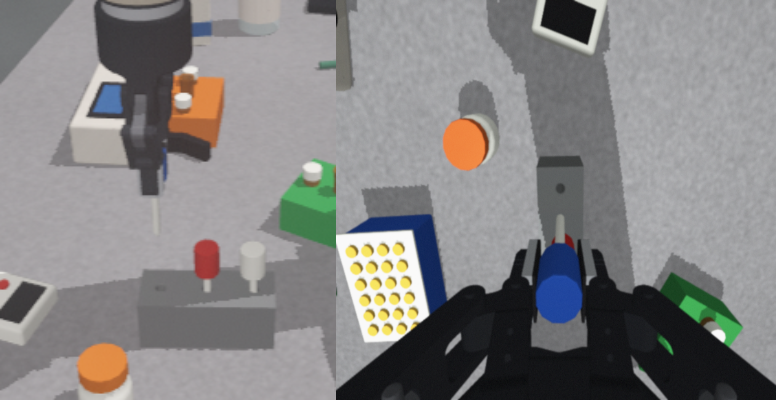

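The blue swab is held and clear of its hole, and the red and white swabs are still standing. I'll carry it over the vial.

play_rows --increments '[{"offset": [1, 36, 0], "twist": 0.02, "grip": 0}, {"offset": [2, 74, 0], "twist": 0.045, "grip": 0}, {"offset": [3, 112, 0], "twist": 0.045, "grip": 0}, {"offset": [4, 150, 0], "twist": 0.045, "grip": 0}, {"offset": [5, 186, 0], "twist": 0.045, "grip": 0}]'

```text
time: 11.27
tool_pos: [0.6367, 0.1054, 0.3496]
tool_rot: [0.0, 0.999, 0.052, -0.0]
contact_force: [0.7, 0.2, -0.7]
gripper_width: 0.264
```

```bash
python3 - <<'E'
from h import *
plan(.6695,-.0865,.35,.105)
E
```

```text
{'time': 11.2667, 'tool_pos': [0.6367, 0.1054, 0.3496], 'tool_rot': [0.0001, 0.9986, 0.0525, -0.0], 'contact_force': [0.7321, 0.2284, -0.6785], 'gripper_width': 0.2636}
offset [ 12.5 194.2  -0.3] twist -0.0 rows 4.667642380906995 0.0003885098534635034 yaw 0.10495143626831711
```

play_rows --increments '[{"offset": [3, 40, 0], "twist": 0, "grip": 0}, {"offset": [6, 80, 0], "twist": 0, "grip": 0}, {"offset": [9, 120, 0], "twist": 0, "grip": 0}, {"offset": [11, 160, 0], "twist": 0, "grip": 0}, {"offset": [12.5, 194, 0], "twist": 0, "grip": 0}]'

```text
time: 11.68
tool_pos: [0.6695, -0.0871, 0.3496]
tool_rot: [0.0, 0.999, 0.052, 0.0]
contact_force: [0.6, 0.4, -1.0]
gripper_width: 0.266
```

play_rows --increments '[{"offset": [0, 0, 10], "twist": 0, "grip": 0}, {"offset": [0, 0, 20], "twist": 0, "grip": 0}, {"offset": [0, 0, 20], "twist": 0, "grip": 0}, {"offset": [0, 0, 20], "twist": 0, "grip": 0}]'

```text
time: 12.02
tool_pos: [0.6689, -0.0833, 0.3278]
tool_rot: [-0.001, 0.999, 0.053, -0.002]
contact_force: [0.4, 0.7, -0.9]
gripper_width: 0.265
```

```bash
python3 - <<'E'
from h import *
for c in ("side","wrist"):
    w=look(c,[],["blue_swab","blue_swab_collar","vial_mouth"]); cv2.imwrite("pics/k%s.png"%c,w)
s=st()
# expected pixels if swab were on the tool axis, upright
p=np.array(s["tool_pos"])
for c in ("side","wrist"):
    k=manip.get_calibration(c); T=np.array(k["T"])
    for n,q in (("collar",[p[0],p[1],p[2]-.166]),("tip",[p[0],p[1],p[2]-.231]),("mouth",[.6695,-.0865,.075])):
        v=T[:3,:3].T@(np.array(q)-T[:3,3]); print(c,n,np.round([k["fx"]*v[0]/v[2]+k["cx"],k["fy"]*v[1]/v[2]+k["cy"]],1))
a=np.hstack([cv2.resize(cv2.imread("pics/kside.png")[150:260,240:340],None,fx=4,fy=4,interpolation=2),cv2.resize(cv2.imread("pics/kwrist.png")[170:390,270:370],None,fx=2,fy=2,interpolation=2)]) if 0 else None
A=cv2.resize(cv2.imread("pics/kside.png")[150:260,240:340],(400,440),interpolation=2); B=cv2.resize(cv2.imread("pics/kwrist.png")[170:390,220:420],(400,440),interpolation=2)
cv2.imwrite("pics/k.png",np.hstack([A,B]))
E
```

```text
side cal blue_swab 0.47 [ 0.667  -0.0872  0.0924] px 287 210
side cal blue_swab_collar 0.53 [ 0.6691 -0.0837  0.1624] px 285 181
side cal vial_mouth 0.75 [ 0.6689 -0.0896  0.0758] px 287 217
side cal vial_mouth 0.65 [0.4497 0.0852 0.073 ] px 382 275
wrist cal blue_swab 0.9 [ 0.6705 -0.0847  0.0985] px 327 257
wrist cal blue_swab_collar 0.83 [ 0.671  -0.0793  0.1643] px 315 311
wrist cal vial_mouth 0.64 [ 0.6704 -0.0846  0.0783] px 326 246
{'time': 12.4167, 'tool_pos': [0.6695, -0.0841, 0.3302], 'tool_rot': [0.0001, 0.9986, 0.0527, 0.0004], 'contact_force': [0.1446, 0.6989, -0.2054], 'gripper_width': 0.2632}
side collar [284.9 180.6]
side tip [285.9 208.7]
side mouth [286.5 218.1]
wrist collar [324.8 315.2]
wrist tip [324.5 259.2]
wrist mouth [328.2 246.3]
```

View pics/k.png

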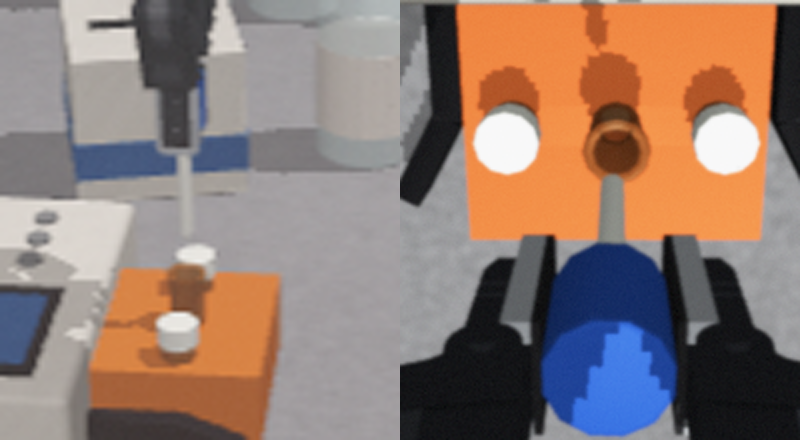

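```bash
python3 - <<'E'
from h import *
w=manip.grab_frame("wrist")
T=np.array(manip.get_calibration("wrist")["T"]); s=st(); z=s["tool_pos"][2]-.231
m=ray("wrist",(328.5,244.5),.075,T)[0]; t=ray("wrist",(326.5,259.5),z,T)[0]
print(m,t,m-t)
plan(*(s["tool_pos"]+np.r_[(m-t)[:2],0]),.105)
E
```

```text
{'time': 12.4667, 'tool_pos': [0.6695, -0.0842, 0.3301], 'tool_rot': [0.0001, 0.9986, 0.0526, 0.0003], 'contact_force': [0.9072, -0.0254, 0.0677], 'gripper_width': 0.2636}
[ 0.67069894 -0.08665923  0.075     ] [ 0.66942151 -0.08534377  0.09912918] [ 0.00127743 -0.00131547 -0.02412918]
{'time': 12.4667, 'tool_pos': [0.6695, -0.0842, 0.3301], 'tool_rot': [0.0001, 0.9986, 0.0526, 0.0003], 'contact_force': [0.9072, -0.0254, 0.0677], 'gripper_width': 0.2636}
offset [1.1 1.4 0. ] twist 0.0002 rows 0.04397250910839301 0.0019527926408127172 yaw 0.10524409908010166
```

The tip is about 1.3 mm off in each axis. I'll correct that and lower it into the mouth.

play_rows --increments '[{"offset": [1, 1.5, 0], "twist": 0, "grip": 0}, {"offset": [1, 1.5, 12], "twist": 0, "grip": 0}, {"offset": [1, 1.5, 24], "twist": 0, "grip": 0}, {"offset": [1, 1.5, 34], "twist": 0, "grip": 0}, {"offset": [1, 1.5, 42], "twist": 0, "grip": 0}]'

```text
time: 12.88
tool_pos: [0.6699, -0.0858, 0.2847]
tool_rot: [-0.0, 0.999, 0.052, -0.002]
contact_force: [0.3, 0.3, -0.6]
gripper_width: 0.261
```

play_rows --increments '[{"offset": [0, 0, 5], "twist": 0, "grip": 0}, {"offset": [0, 0, 10], "twist": 0, "grip": 0}, {"offset": [0, 0, 15], "twist": 0, "grip": 0}, {"offset": [0, 0, 18], "twist": 0, "grip": 0}]'

```text
time: 13.22
tool_pos: [0.6706, -0.0859, 0.2691]
tool_rot: [-0.0, 0.999, 0.052, -0.0]
contact_force: [0.5, -0.4, -0.2]
gripper_width: 0.265
```

Tip is 37 mm inside the vial with no side force. Now I'll press the plug down.

play_rows --increments '[{"offset": [0, 0, 4], "twist": 0, "grip": 0}, {"offset": [0, 0, 8], "twist": 0, "grip": 0}, {"offset": [0, 0, 12], "twist": 0, "grip": 0}, {"offset": [0, 0, 16], "twist": 0, "grip": 0}, {"offset": [0, 0, 20], "twist": 0, "grip": 0}]'

```text
time: 13.63
tool_pos: [0.6709, -0.0859, 0.2504]
tool_rot: [0.0, 0.999, 0.052, 0.001]
contact_force: [-1.3, -0.1, 3.8]
gripper_width: 0.265
```

play_rows --increments '[{"offset": [0, 0, 2], "twist": 0, "grip": 0}, {"offset": [0, 0, 4], "twist": 0, "grip": 0}, {"offset": [0, 0, 6], "twist": 0, "grip": 0}]'

```text
time: 13.88
tool_pos: [0.6708, -0.086, 0.2439]
tool_rot: [0.0, 0.999, 0.052, 0.0]
contact_force: [0.5, 0.2, 4.9]
gripper_width: 0.272
```

play_rows --increments '[{"offset": [0, 0, 1], "twist": 0, "grip": 0}, {"offset": [0, 0, 1.5], "twist": 0, "grip": 0}]'

```text
time: 14.05
tool_pos: [0.6707, -0.086, 0.2422]
tool_rot: [0.0, 0.999, 0.052, 0.0]
contact_force: [0.6, -0.2, 2.9]
gripper_width: 0.265
```

Near seat; small steps until the force jumps.

play_rows --increments '[{"offset": [0, 0, 0.8], "twist": 0, "grip": 0}, {"offset": [0, 0, 1.2], "twist": 0, "grip": 0}]'

```text
time: 14.22
tool_pos: [0.6707, -0.086, 0.2412]
tool_rot: [0.0, 0.999, 0.052, 0.0]
contact_force: [0.2, -0.0, 5.6]
gripper_width: 0.266
```

play_rows --increments '[{"offset": [0, 0, 0.6], "twist": 0, "grip": 0}, {"offset": [0, 0, 1], "twist": 0, "grip": 0}]'

```text
time: 14.38
tool_pos: [0.6709, -0.086, 0.2411]
tool_rot: [0.0, 0.999, 0.052, 0.0]
contact_force: [-1.6, -0.5, 9.0]
gripper_width: 0.27
```

play_rows --increments '[{"offset": [0, 0, 1], "twist": 0, "grip": 0}, {"offset": [0, 0, 1.5], "twist": 0, "grip": 0}, {"offset": [0, 0, 1.5], "twist": 0, "grip": 0}, {"offset": [0, 0, 1.5], "twist": 0, "grip": 0}]'

```text
time: 14.72
tool_pos: [0.6711, -0.086, 0.2411]
tool_rot: [0.0, 0.999, 0.052, 0.001]
contact_force: [-2.8, 1.8, 12.7]
gripper_width: 0.262
```

```bash
python3 - <<'E'
from h import *
look("side",[],["blue_swab_collar","vial_mouth","rack"])
w=manip.grab_frame("side"); cv2.imwrite("pics/l.png",cv2.resize(w[150:280,220:360],None,fx=4,fy=4,interpolation=2)); st()
E
```

```text
side cal vial_mouth 0.82 [ 0.6701 -0.0886  0.0769] px 286 216
side cal vial_mouth 0.59 [0.4485 0.0878 0.075 ] px 383 275
side cal rack 0.85 [ 0.6691 -0.0844  0.0027] px 287 247
{'time': 14.9667, 'tool_pos': [0.6711, -0.086, 0.2411], 'tool_rot': [0.0002, 0.9986, 0.0524, 0.0006], 'contact_force': [-3.3833, 1.3449, 12.3268], 'gripper_width': 0.2652}
```

View pics/l.png

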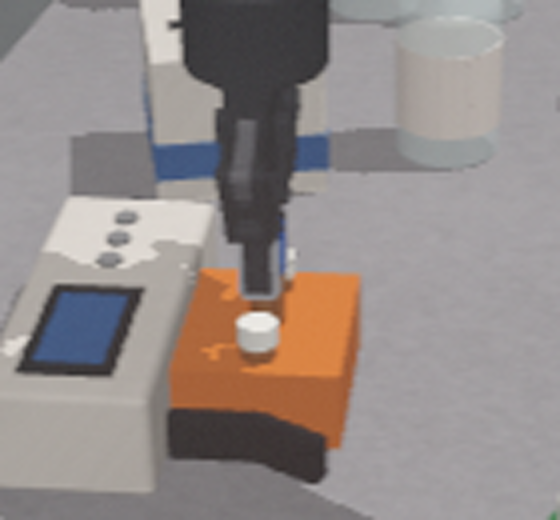

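Position holds at z 0.241 while the force climbs to 12 N, so the cap is on the rim. I'll relieve the press, open partway and rise.

play_rows --increments '[{"offset": [0, 0, -2], "twist": 0, "grip": 0}, {"offset": [0, 0, -2], "twist": 0, "grip": 0.4}, {"offset": [0, 0, -2], "twist": 0, "grip": 0.55}, {"offset": [0, 0, -2], "twist": 0, "grip": 0.6}, {"offset": [0, 0, -2], "twist": 0, "grip": 0.6}]'

```text
time: 15.38
tool_pos: [0.6701, -0.0858, 0.2393]
tool_rot: [-0.0, 0.999, 0.052, -0.001]
contact_force: [-0.2, 0.7, 0.4]
gripper_width: 0.599
```

play_rows --increments '[{"offset": [0, 0, -10], "twist": 0, "grip": 0.6}, {"offset": [0, 0, -30], "twist": 0, "grip": 0.6}, {"offset": [0, 0, -60], "twist": 0, "grip": 0.6}, {"offset": [0, 0, -95], "twist": 0, "grip": 0.6}, {"offset": [-20, 0, -130], "twist": 0, "grip": 0.6}]'

```text
time: 15.8
tool_pos: [0.6517, -0.0878, 0.3719]
tool_rot: [-0.0, 0.999, 0.053, 0.0]
contact_force: [0.1, -0.6, 0.6]
gripper_width: 0.599
```

play_rows --increments '[{"offset": [-35, 0, 0], "twist": 0, "grip": 0.6}, {"offset": [-60, 0, 0], "twist": 0, "grip": 0.6}, {"offset": [-60, 0, 0], "twist": 0, "grip": 0.6}]'

```text
time: 16.05
tool_pos: [0.588, -0.0943, 0.3714]
tool_rot: [0.0, 0.999, 0.052, -0.001]
contact_force: [0.4, -0.2, -0.9]
gripper_width: 0.602
```

```bash
python3 - <<'E'
from h import *
w=look("wrist",[],["blue_swab_collar","vial_mouth","rack","reader"])
b=look("side",[],["blue_swab_collar","blue_swab","vial_mouth","rack","red_swab","white_swab","jar","bottle"])
st()
cv2.imwrite("pics/m.png",np.hstack([cv2.resize(w,(400,300)),cv2.resize(b[150:270,210:370],(400,300),interpolation=2)]))
E
```

```text
wrist cal blue_swab_collar 0.72 [ 0.6693 -0.0843  0.0731] px 322 112
wrist cal vial_mouth 0.71 [0.4459 0.0823 0.0747] px 101 366
wrist cal rack 0.6 [ 0.666  -0.0834  0.001 ] px 321 118
wrist cal rack 0.6 [0.4471 0.0899 0.003 ] px 133 321
side cal blue_swab_collar 0.6 [ 0.6731 -0.0879  0.0802] px 284 215
side cal vial_mouth 0.66 [ 0.6694 -0.0877  0.0774] px 286 216
side cal vial_mouth 0.63 [0.4522 0.0854 0.0749] px 381 274
side cal rack 0.73 [ 0.6673 -0.084   0.0055] px 288 246
side cal rack 0.64 [0.4444 0.0861 0.0007] px 382 307
side cal jar 0.58 [0.6281 0.3914 0.002 ] px 237 424
side cal bottle 0.6 [ 0.6259 -0.4095 -0.0013] px 330 187
{'time': 16.75, 'tool_pos': [0.5912, -0.0943, 0.3704], 'tool_rot': [-0.0, 0.9986, 0.0524, -0.0001], 'contact_force': [-0.4019, 0.9898, -0.5355], 'gripper_width': 0.5996}
```

View pics/m.png

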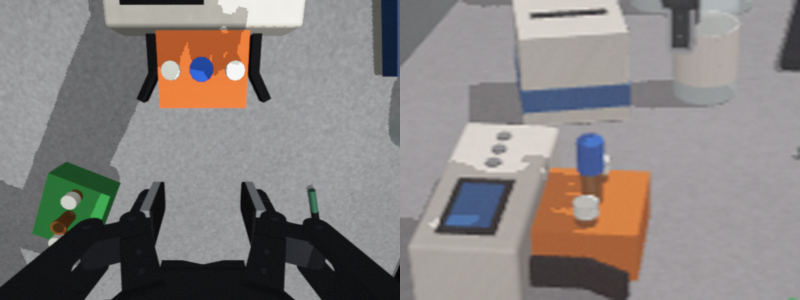

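The blue cap sits upright on the vial's rim, the rack is flush with the housing, and nothing touches the arm. I'll hand the job in.

```bash
python3 -c "
from plant import manip
print(manip.job_done())"
```

```text
the job is handed in; nothing more can be done
None
```

I slid the orange rack home with the open fingers, pushed the blue-capped swab into the open vial until its cap met the rim, let go and handed the job in at about 17 s. The hand-in gives no verdict, so this rests on my last checks.

**Rack:** The last push met the back of the bay, with the force rising to about 18 N at the predicted spot. The pictures show the rack square between the rails. The networks put it within about 5 mm of my home estimate, on readings good to about 4 mm.

**Swab:** While pressing, the tool stopped at z 0.241, the height at which I had gripped the swab in the stand. That is the seated height, and the force rose from 5 N to 12.7 N there. After release the cap showed upright on the vial.
- The two cameras put the collar at z 0.073 and 0.080 m against the rim's 0.075 m. They disagree by about 7 mm, and the side reading lies outside the 3 mm limit.
- I trusted the force stop over those readings.

**Plug:** I could not see it directly. About 4–5 N of resistance on the way down fits it being pushed.

**Other things:** The bottle and jar are within about 2 mm of where they started. In the last check the networks did not find the red and white swabs. They were last seen still standing just after I lifted the blue one, and the arm did not go near them again.

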